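# Lock the circuit board in its cam clamp

## Task

Two identical board clamps stand on the desk. On the one that holds the circuit board, turn the black cam knob clockwise until the sprung roller drops into the notch of the cam and the far jaw closes on the board, then let go. Leave the board lying in the clamp and do not touch the empty clamp.

Things in the scene. Friction and masses are not known exactly. Their poses are not given: they have to be found in the camera images.
- cam_knob_grip (a point): Grip point of the knob to turn, on its vertical axis, 62 mm above the desk; z up, x along the bar to its pointed nose. Black upright bar 52 mm long (nose to 33 mm from the axis), 14 mm thick, from 41 to 75 mm above the desk, a thin line on top towards the nose. Take it across the 14 mm from above; all else within 50 mm of the axis is lower than 42 mm. It turns on the axis and stays where left.
- clamp_jaw (a joint): Travel (m) of the sprung roller and the far jaw it draws. 0: roller on the rim of the cam (steel disc under the knob, notched below the nose). About 0.008: dropped in the notch, jaw closed on the board, knob locked. It drops when the nose points at the board within 0.17 rad. A 7 N spring moves it; turning the knob takes under 0.5 N m; a stop blocks it 0.25 rad too far.
- circuit_board: Loose green board, 50 x 68 mm, 30 g, flat on two rails in the clamp; origin at its middle, 20 mm above the desk, 101 mm from the knob's axis on the clamp's centreline (within 2 mm). z up; its x is turned 0.21 rad clockwise from that line. At the start the nose points 0.75 to 1.2 rad counterclockwise (from above) of the line from knob to board: turn it clockwise to point along it.
- spare_holder: The identical but empty clamp with its own knob, not to be touched. Origin on the desk below its knob's axis; x along its aluminium plate from the knob to its empty rails. The fixed plate is 195 x 90 x 12 mm, from -45 to +150 mm in x; stop and jaw stand 40 mm high, the knob 75 mm.
Not all that is in view belongs to the job. Leave any orange or white look-alike of the circuit_board alone.

How it is judged:
By the outcome, as a careful person would: the job done as asked, in the order asked, and still so for the second after the job is handed in, with the robot touching nothing.
It also fails if it takes over 32 s, if anything falls off the work surface, if the arm or the gripper's body presses on something with over 40 N, if the wrist force passes 120 N, or if a joint passes its speed limit or range.

## Robot

A 7-joint arm with a two-finger parallel gripper is mounted at the origin on a cart in front of the work surface, level with it; the furniture and walls round the work are solid. World frame = base frame: x ahead of the robot, y to its left, z up, the work surface at z = 0. Lengths are in m, angles in rad, forces in N, time in s.
With the tool pointing down it reaches from about 0.425 to 0.975 m from the base axis. Payload 16.7 kg.
Tool frame: the origin (TCP) lies midway between the tips of the shut fingers; the grasp point (between the pads) lies behind it (manip.grip_depth is the z of the grasp point in the tool frame, in m); z points along the fingers, y is the direction in which the jaws open and shut (so a half turn about z gives the same grasp; the last joint's range is limited). The gripper opens to 85 mm and grips with 20 to 120 N. Pads are 22 mm wide; open, the fingers measure 114 mm over their backs; the gripper's body (76 mm by 85 mm) begins 54 mm behind the grasp point. The pads swing forward as they close: fully open they stand 13 mm farther back than shut.
Start: joints at [-1.363, 0.426, 0.074, 1.606, -0.034, 1.111, -0.067], TCP at [0.236, 0.632, 0.231] pointing down, gripper open.
Joint ranges: [-2.85, 2.85], [-0.5, 2.14], [-1.23, 1.37], [0.21, 2.46], [-1.02, 4.16], [0.16, 2.05], [-2.73, 2.73]. Speed limits (rad/s): [1.89, 1.89, 2.39, 2.39, 3.01, 3.01, 3.01].

## Interface

Orientations are given as a 3x3 rotation matrix whose columns are the frame's x, y, z axes.
In Python, from workcell import manip, get_image, calibration gives the robot as it stands.
- The arm moves only by the tool step_arm, never from a script. Its argument "deltas" is a list of rows, each a list of 7 numbers: the shift along the tool's x, y, z in mm, then the turn, a rotation vector about the tool's x, y, z in rad, then the finger opening in mm, from 0 to 85.4. In form: [[tx, ty, tz, rx, ry, rz, grip], ...]. A call has 1 to 12 rows; each row is the pose to reach, as a shift and turn from the pose measured when the call began, along the tool's axes at that moment; what a row does not reach only later rows make up. A row lasts 1/8 s, in which the tool goes at most 62.5 mm and 10.7 degrees, less where a joint would pass 70% of its speed; a pose out of reach is approached as far as the arm can. A call with a gripper value outside its range is refused whole. The fingers move at their own pace and stop on an object; the grip force is fixed at half the most. Time passes only in rows, so rows that repeat a pose let the fingers close. It gives the time, the measured TCP pose, the force and the opening at its end, in the units of the state.
- manip.observe(): the state, without advancing time (a new reading comes with each control period).
- get_image(name): name is "side" or "top"; returns the picture (400x640x3 uint8, blue, green, red); there is no depth.
- calibration(name): a dict with "fx", "fy", "cx", "cy" (pixels), "pose" (4x4, takes a point from camera to world coordinates). Camera axes: x right, y up, looking along -z (the intrinsics and any distortion apply to the point x, -y, -z); pixel columns grow to the right and rows downward; lengths in m; the calibration is good to about 2 mm. A picture is of the moment at which its call begins. calibration takes no time and is no camera call.
- manip.hand_in(): hands the job in, once; it reports no verdict.
The state is a dict: "time_s": time; "q": joint angles; "qvel": joint speeds; "joint_torque": joint torques, N m; "eef_pos": TCP position; "orientation": TCP orientation; "contact_force": force on the tool from outside, world axes, zero at the start; "torque": the same for the moment, N m; "grip_width": finger opening in m.
Only numpy, scipy, OpenCV 4.12 (cv2) and the standard library are available. Lean on these libraries where they do the work, as an engineer would, in place of code of your own. Each camera call takes 0.05 s, during which the arm holds its last target.

## Working session

There is one attempt and no reset: what is moved stays moved. The work goes in short steps, Python scripts to look and compute and a tool call to move; the robot and the scene stay as the last step left them, time stands still between calls to the robot, and variables do not carry over. Pictures are saved under pics/ and viewed, and the job is handed in when it is done.

Besides the shell and the picture viewer there is one more tool, called after "Request:" as name(argument=value, ...), one argument or row to a line, values as JSON. step_arm: Moves the arm, as the interface text tells. Its arguments: {"type":"object","properties":{"deltas":{"type":"array"}},"required":["deltas"]}

```bash
mkdir -p pics; python3 - <<'E'
from workcell import manip,get_image,calibration
import cv2,numpy as np
for n in("side","top"):
    im=get_image(n);cv2.imwrite(f"pics/{n}0.png",im)
    c=calibration(n);print(n,{k:np.round(np.array(v),4).tolist() for k,v in c.items()})
s=manip.observe()
for k,v in s.items():print(k,np.round(v,3).tolist())
print(manip.grip_depth)
E
```

```text
side {'fx': 380.2703, 'fy': 380.2703, 'cx': 319.8099, 'cy': 206.3888, 'pose': [[-0.9957, 0.0206, -0.0899, 0.4753], [-0.0883, -0.4938, 0.8651, 0.7843], [-0.0266, 0.8693, 0.4936, 0.4895], [0.0, 0.0, 0.0, 1.0]]}
top {'fx': 383.7097, 'fy': 383.7097, 'cx': 321.2047, 'cy': 197.8304, 'pose': [[-0.0121, 0.9993, -0.0361, 0.5094], [-0.999, -0.0136, -0.042, 0.0084], [-0.0425, 0.0356, 0.9985, 0.9282], [0.0, 0.0, 0.0, 1.0]]}
time_s 0.1
q [-1.364, 0.427, 0.074, 1.607, -0.034, 1.111, -0.067]
qvel [-0.001, -0.002, 0.001, -0.003, -0.001, -0.001, -0.002]
joint_torque [0.007, -95.155, 3.772, -46.441, 0.02, 0.006, 0.0]
eef_pos [0.236, 0.632, 0.231]
orientation [[-0.937, 0.349, -0.0], [0.349, 0.937, -0.001], [-0.0, -0.001, -1.0]]
contact_force [0.197, -0.088, 0.477]
torque [-0.061, 0.068, -0.003]
grip_width 0.085
-0.0187
```

View pics/side0.png

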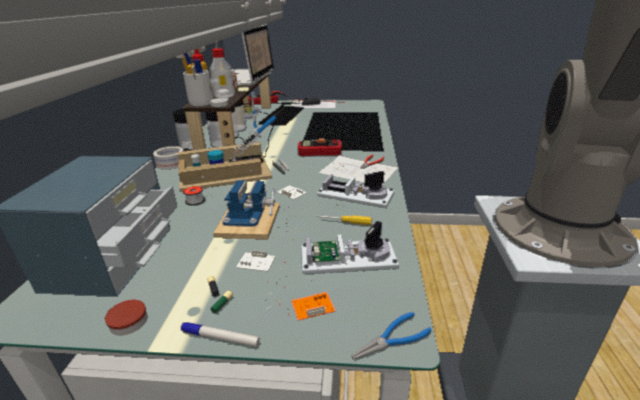

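View pics/top0.png

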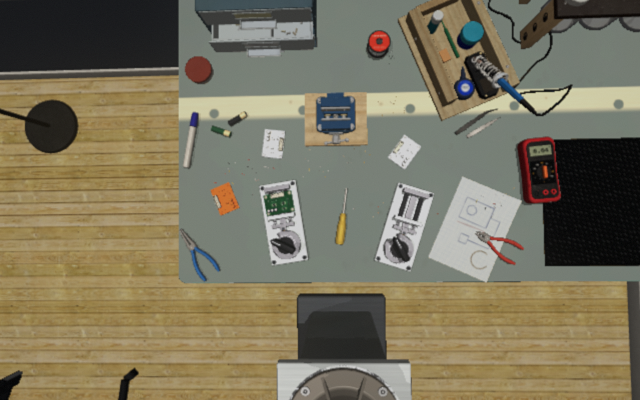

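The green board is in the left clamp in the top view (board about (278,203), knob about (287,246)). The empty clamp is on the right (knob about (400,249)). I'll zoom in and measure.

```bash
python3 - <<'E'
import cv2
a=cv2.imread("pics/top0.png")[170:275,245:325]
cv2.imwrite("pics/topz.png",cv2.resize(a,None,fx=5.6,fy=5.6,interpolation=cv2.INTER_CUBIC))
a=cv2.imread("pics/side0.png")[210:280,290:410]
cv2.imwrite("pics/sidez.png",cv2.resize(a,None,fx=6,fy=6,interpolation=cv2.INTER_CUBIC))
E
```

```text
(no output)
```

View pics/topz.png

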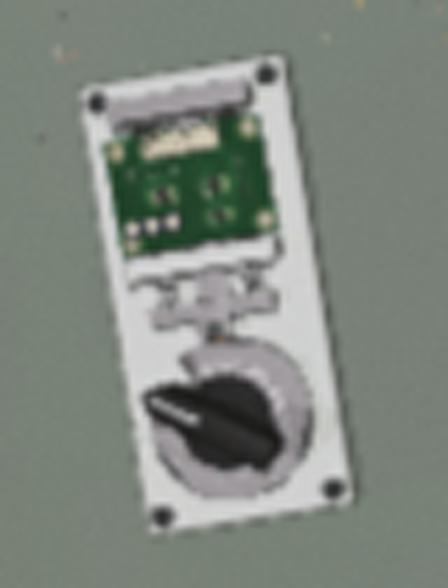

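View pics/sidez.png

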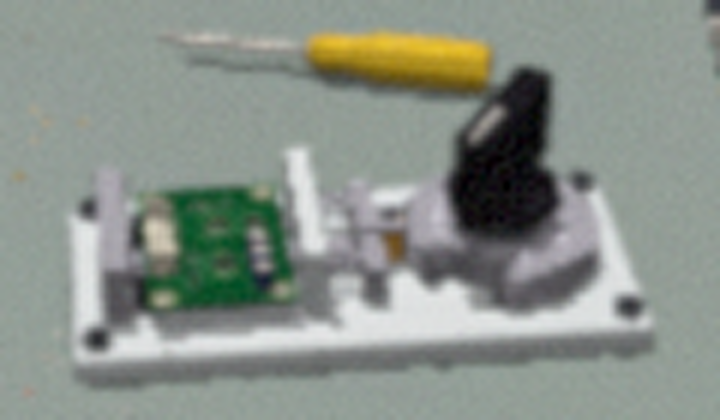

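```bash
cat >h.py <<'E'
import cv2,numpy as np
from workcell import calibration
def ray(n,uv,z):
    c=calibration(n);P=np.array(c["pose"]);uv=np.atleast_2d(uv).astype(float)
    d=np.c_[(uv[:,0]-c["cx"])/c["fx"],-(uv[:,1]-c["cy"])/c["fy"],-np.ones(len(uv))]@P[:3,:3].T
    o=P[:3,3];return o+d*((z-o[2])/d[:,2])[:,None]
E
python3 - <<'E'
import cv2,numpy as np
from h import *
im=cv2.imread("pics/top0.png");hsv=cv2.cvtColor(im,cv2.COLOR_BGR2HSV)
box=np.zeros(im.shape[:2],np.uint8);box[170:275,250:320]=255
plate=((hsv[...,2]>185)&(hsv[...,1]<40)).astype(np.uint8)*255&box
plate=cv2.morphologyEx(plate,cv2.MORPH_CLOSE,np.ones((3,3)))
cs,_=cv2.findContours(plate,cv2.RETR_EXTERNAL,cv2.CHAIN_APPROX_NONE)
c=max(cs,key=lambda c:cv2.contourArea(cv2.convexHull(c)))
p=ray("top",c[:,0]+0.0,0.012)[:,:2]
(cx,cy),sz,ang=cv2.minAreaRect((p*1000).astype(np.float32))
b=cv2.boxPoints(((cx,cy),sz,ang));print("plate mm",cx,cy,sz,ang,b.round(1).tolist())
b=b[np.argsort(b[:,0])];far=b[2:].mean(0);near=b[:2].mean(0);u=(far-near)/np.linalg.norm(far-near)
ctr=np.array([cx,cy]);ax=ctr-u*(97.5-45);th=np.arctan2(u[1],u[0])
print("axis from plate",ax,"dir",th, "board pred",ax+101*u)
g=((hsv[...,0]>45)&(hsv[...,0]<80)&(hsv[...,1]>110)).astype(np.uint8)*255&box
cs,_=cv2.findContours(g,cv2.RETR_EXTERNAL,cv2.CHAIN_APPROX_NONE);c=max(cs,key=cv2.contourArea)
p=ray("top",c[:,0],0.02)[:,:2]*1000;print("board",cv2.minAreaRect(p.astype(np.float32)))
bd=np.array(cv2.minAreaRect(p.astype(np.float32))[0])
# knob
k=(hsv[...,2]<75).astype(np.uint8)*255;m=np.zeros_like(k);m[232:262,266:302]=255;k&=m
cs,_=cv2.findContours(k,cv2.RETR_EXTERNAL,cv2.CHAIN_APPROX_NONE);c=max(cs,key=cv2.contourArea)
p=ray("top",c[:,0],0.075)[:,:2]*1000
d=p-ax;i=np.argmax(np.hypot(*d.T));print("farthest knob pt",p[i],d[i],np.hypot(*d[i]),"angle",np.arctan2(d[i][1],d[i][0]),"area",cv2.contourArea(c))
# white line on top via zoom coords approx
for z in [(150,398),(200,425),(145,395),(270,450)]:
    uv=np.array(z)/5.6+[245,170]-0.5; q=ray("top",uv,0.075)[0,:2]*1000; print(z,q.round(1),(q-ax).round(1),np.arctan2(*(q-ax)[::-1]))
# side: line / tip
for z in [(470,135),(505,108),(545,72),(545,75)]:
    uv=np.array(z)/6+[290,210]-0.5; q=ray("side",uv,0.075)[0,:2]*1000; print("side",z,q.round(1),(q-ax).round(1),np.arctan2(*(q-ax)[::-1]))
E
```

```text
plate mm 479.71282958984375 138.38641357421875 (178.96139526367188, 86.06182098388672) 8.71807861328125 [[384.70001220703125, 167.39999389648438], [397.79998779296875, 82.30000305175781], [574.7000122070312, 109.4000015258789], [561.5999755859375, 194.5]]
axis from plate [427.81940842 130.4288435 ] dir 0.15215923 board pred [527.65246964 145.73769283]
board ((531.4168701171875, 148.39381408691406), (46.29389953613281, 62.49107360839844), 9.265396118164062)
farthest knob pt [447.67351833 155.28401577] [19.85410991 24.85517227] 31.8114015535074 angle 0.8967924742917213 area 212.5
(150, 398) [446.4 156.9] [18.6 26.5] 0.9582860965722276
(200, 425) [435.5 137. ] [7.7 6.5] 0.7025656012453909
(145, 395) [447.6 158.9] [19.8 28.5] 0.9628475787023978
(270, 450) [425.4 109.1] [ -2.4 -21.3] -1.6831479079390186
side (470, 135) [447.5 155.3] [19.7 24.8] 0.9008499852307971
side (505, 108) [435.6 138.4] [7.7 8. ] 0.7996473310772603
side (545, 72) [421.2 115. ] [ -6.6 -15.4] -1.9754736043427648
side (545, 75) [421.3 117. ] [ -6.5 -13.4] -2.0207589432171225
```

```bash
python3 - <<'E'
import cv2,numpy as np
from h import *
def Z(z,s,o):return np.array(z)/s+o-0.5+0.5/s
T=lambda zs:Z(zs,5.6,[245,170]); S=lambda zs:Z(zs,6,[290,210])
for nm,f,n,scr in [("top",T,"top",[(97,103),(267,75),(334,489),(163,517)]),("topcorner",T,"top",[(80,92),(285,55),(352,500),(150,535)]),
   ("side",S,"side",[(96,340),(90,210),(582,181),(629,306)]),("sidecorner",S,"side",[(75,362),(70,208),(595,170),(655,332)])]:
    q=ray(n,f(np.array(scr,float)),0.012)[:,:2]*1000
    c=q.mean(0); u=(q[0]+q[1]-q[2]-q[3])/2; L=np.linalg.norm(u);u/=L
    print(nm,q.round(1).tolist(),"ctr",c.round(1),"L",L.round(1),"W",np.linalg.norm(q[0]-q[1]).round(1),"dir",np.arctan2(u[1],u[0]).round(3),"axis",(c-52.5*u).round(1))
# knob bar edges in top & side: silhouettes rect at top plane
for n,r in(("top",(232,262,266,302)),("side",(218,252,360,390))):
    im=cv2.imread(f"pics/{n}0.png");v=cv2.cvtColor(im,cv2.COLOR_BGR2HSV)[...,2]
    a=im[r[0]:r[1],r[2]:r[3]];cv2.imwrite(f"pics/{n}k.png",cv2.resize(a,None,fx=15,fy=15,interpolation=cv2.INTER_NEAREST))
E
```

```text
top [[568.3, 189.7], [579.2, 116.1], [402.3, 89.1], [390.9, 162.4]] ctr [485.2 139.3] L 179.2 W 74.4 dir 0.152 axis [433.3 131.4]
topcorner [[573.1, 197.0], [587.7, 108.3], [397.5, 81.5], [383.3, 168.1]] ctr [485.4 138.7] L 192.0 W 89.9 dir 0.145 axis [433.5 131.1]
side [[569.3, 189.5], [580.4, 115.6], [403.2, 88.4], [392.1, 161.6]] ctr [486.3 138.8] L 179.3 W 74.7 dir 0.154 axis [434.4 130.7]
sidecorner [[574.8, 201.3], [587.8, 114.8], [398.0, 81.1], [384.7, 175.1]] ctr [486.3 143. ] L 192.3 W 87.5 dir 0.156 axis [434.5 134.9]
```

View pics/topk.png

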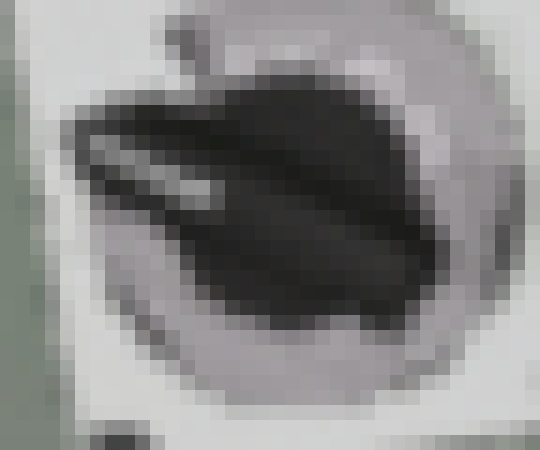

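View pics/sidek.png

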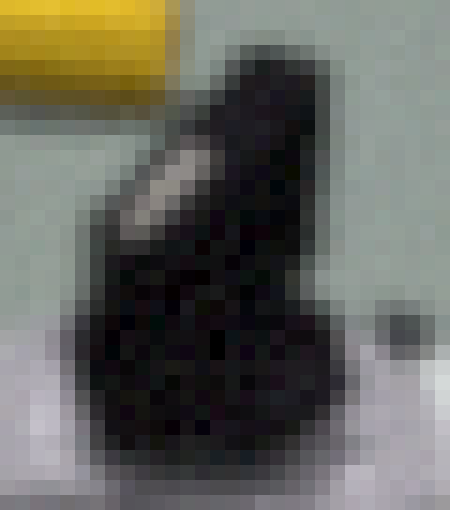

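```bash
python3 - <<'E'
from h import *
ax=np.array([433.8,131.1])
for n,o,pts in(("top",(266,232),[(95,148),(208,193),(75,135),(412,282)]),("side",(360,218),[(130,222),(208,160),(112,228),(280,65)])):
    q=ray(n,np.array(pts)/15+o-.5,.075)[:,:2]*1000
    print(n,q.round(1).tolist(),[(np.arctan2(*(p-ax)[::-1]).round(3),np.hypot(*(p-ax)).round(1)) for p in q],"line ang",np.arctan2(*(q[0]-q[1])[::-1]),"bar ang",np.arctan2(*(q[2]-q[3])[::-1]))
R=np.array([[-0.937,0.349],[0.349,0.937]])
for a in(1.05,1.1,1.15):
    y=np.arctan2(*R[:,1][::-1])
    for t in(a+np.pi/2,a-np.pi/2): print(a,"turn world ccw",(t-y+np.pi)%(2*np.pi)-np.pi)
d=np.array([433.8,131.1])-[236,632];print("tool shift",R.T@d)
E
```

```text
top [[444.6, 155.7], [437.8, 138.8], [446.6, 158.7], [424.4, 108.5]] [(np.float64(1.155), np.float64(26.9)), (np.float64(1.091), np.float64(8.7)), (np.float64(1.136), np.float64(30.4)), (np.float64(-1.965), np.float64(24.4))] line ang 1.1865019877150424 bar ang 1.1543778065159775
side [[446.9, 156.3], [436.2, 140.9], [449.2, 157.8], [425.7, 116.5]] [(np.float64(1.093), np.float64(28.4)), (np.float64(1.327), np.float64(10.1)), (np.float64(1.047), np.float64(30.8)), (np.float64(-2.079), np.float64(16.7))] line ang 0.9674116510216981 bar ang 1.052696968730474
1.05 turn world ccw 1.406546630861337
1.05 turn world ccw -1.7350460227284563
1.1 turn world ccw 1.4565466308613368
1.1 turn world ccw -1.6850460227284563
1.15 turn world ccw 1.5065466308613367
1.15 turn world ccw -1.6350460227284564
tool shift [-360.1527 -400.3111]
```

Request:
step_arm(
  deltas=[
    [-20,-22,0,0,0,0.09,85],
    [-52,-58,0,0,0,0.24,80],
    [-88,-98,0,0,0,0.41,75],
    [-124,-138,0,0,0,0.58,70],
    [-160,-178,0,0,0,0.75,65],
    [-196,-218,0,0,0,0.92,60],
    [-232,-258,0,0,0,1.09,55],
    [-268,-298,0,0,0,1.26,50],
    [-304,-338,0,0,0,1.43,50],
    [-338,-376,10,0,0,1.58,50],
    [-356,-396,25,0,0,1.67,50],
    [-360,-400,40,0,0,1.68,50],
  ],
)

```text
time_s: 1.6
eef_pos: [0.4335, 0.1305, 0.1904]
orientation: [[0.452, 0.892, -0.0], [0.892, -0.452, -0.001], [-0.001, 0.0, -1.0]]
contact_force: [-1.7, 0.5, 0.9]
grip_width: 0.0501
```

Request:
step_arm(
  deltas=[
    [0,0,30,0,0,0,50],
    [0,0,65,0,0,0,50],
    [0,0,85,0,0,0,45],
    [0,0,85,0,0,0,45],
  ],
)

```text
time_s: 2.1
eef_pos: [0.4323, 0.1307, 0.1038]
orientation: [[0.45, 0.893, -0.003], [0.893, -0.45, -0.003], [-0.004, -0.001, -1.0]]
contact_force: [0.4, 0.0, -0.3]
grip_width: 0.0453
```

```bash
python3 - <<'E'
from workcell import get_image
import cv2
s=get_image("side");t=get_image("top")
cv2.imwrite("pics/s1.png",cv2.resize(s[150:290,270:430],None,fx=5,fy=4.2*5/4.2*0.85,interpolation=cv2.INTER_CUBIC)[:600])
cv2.imwrite("pics/t1.png",cv2.resize(t[170:270,240:340],None,fx=5.5,fy=5.5,interpolation=cv2.INTER_CUBIC))
E
```

```text
(no output)
```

View pics/s1.png

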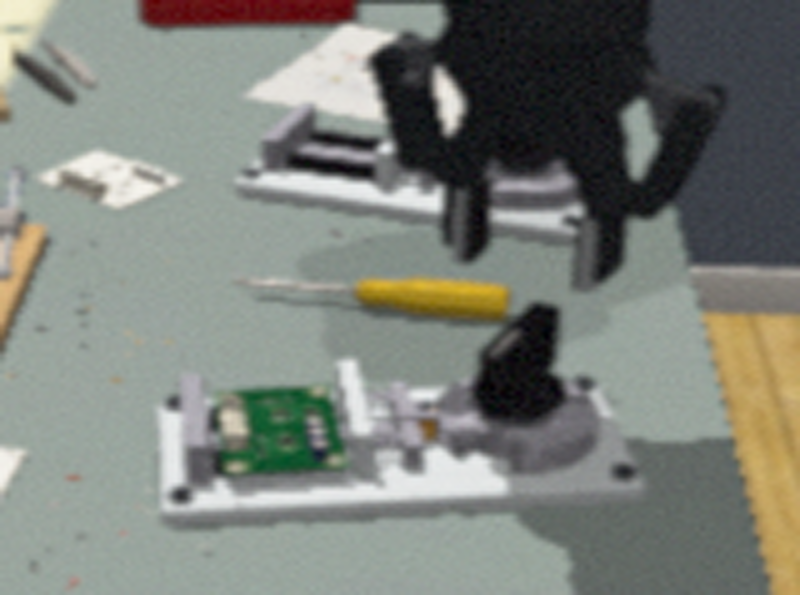

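View pics/t1.png

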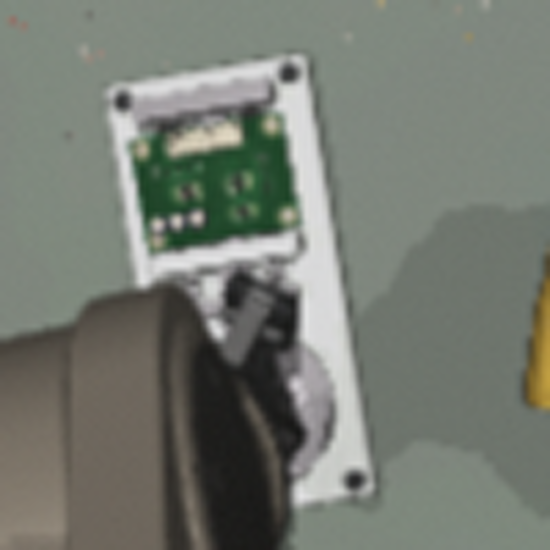

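```bash
python3 - <<'E'
from h import *
for z in (0.1038,0.11):
    print(z,ray("side",[(375.5,213.)],z),ray("side",np.array([(465/5+270,255/4.25+150),(595/5+270,285/4.25+150)])-.4,z).round(4).tolist())
E
```

```text
0.1038 [[0.43291541 0.13005937 0.1038    ]] [[0.4582, 0.1177, 0.1038], [0.4082, 0.143, 0.1038]]
0.11 [[0.43359665 0.14057558 0.11      ]] [[0.4585, 0.1284, 0.11], [0.4092, 0.1533, 0.11]]
```

The fingers straddle the knob in the side view, with their tips' midpoint about (376,213) and the knob below at about (375,228). That agrees with the measured TCP, so I'll descend.

Request:
step_arm(
  deltas=[
    [1,1,20,0,0,0,45],
    [1,1,42,0,0,0,45],
    [1,1,56,0,0,0,45],
    [1,1,57,0,0,0,45],
    [1,1,57,0,0,0,45],
  ],
)

```text
time_s: 2.82
eef_pos: [0.4351, 0.1314, 0.0491]
orientation: [[0.451, 0.893, -0.0], [0.893, -0.451, -0.001], [-0.001, 0.0, -1.0]]
contact_force: [0.1, 0.4, -0.2]
grip_width: 0.0449
```

Request:
step_arm(
  deltas=[
    [0,-1,1,0,0,0,30],
    [0,-1,1,0,0,0,18],
    [0,-1,1,0,0,0,18],
    [0,-1,1,0,0,0,18],
  ],
)

```text
time_s: 3.32
eef_pos: [0.4343, 0.1319, 0.0482]
orientation: [[0.45, 0.893, 0.0], [0.893, -0.45, -0.001], [-0.001, 0.0, -1.0]]
contact_force: [-0.4, -0.4, -0.9]
grip_width: 0.0176
```

Request:
step_arm(
  deltas=[
    [0,0,0,0,0,0,8],
    [0,0,0,0,0,0,8],
    [0,0,0,0,0,0,8],
  ],
)

```text
time_s: 3.7
eef_pos: [0.4344, 0.1319, 0.0483]
orientation: [[0.451, 0.893, 0.0], [0.893, -0.451, -0.001], [-0.001, 0.001, -1.0]]
contact_force: [-0.2, -0.9, 5.1]
grip_width: 0.0127
```

```bash
python3 - <<'E'
from workcell import get_image,manip
import cv2,numpy as np
s=get_image("side")
cv2.imwrite("pics/s2.png",cv2.resize(s[170:280,280:420],None,fx=5,fy=5,interpolation=cv2.INTER_CUBIC))
o=manip.observe();print(np.round(o["q"],2),np.round(o["torque"],2))
E
```

```text
[-0.84  0.38  0.48  2.26 -0.32  0.56 -0.58] [-0.22  0.14  0.02]
```

View pics/s2.png

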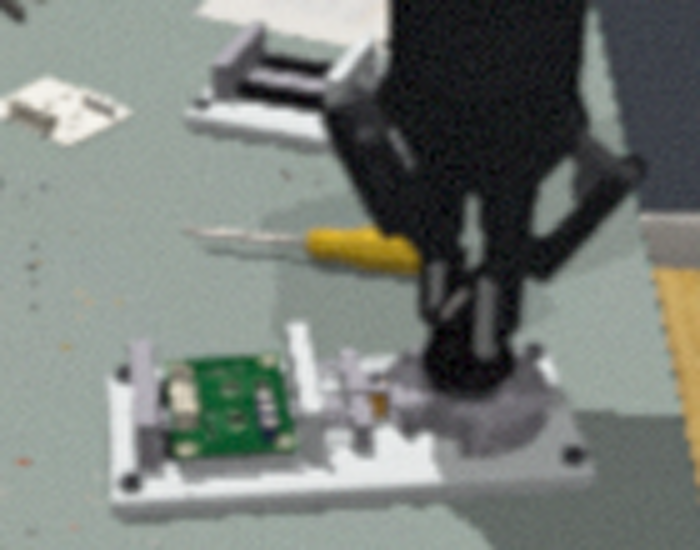

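Request:
step_arm(
  deltas=[
    [0,0,0,0,0,0.08,8],
    [0,0,0,0,0,0.16,8],
    [0,0,0,0,0,0.24,8],
    [0,0,0,0,0,0.32,8],
    [0,0,0,0,0,0.4,8],
    [0,0,0,0,0,0.48,8],
    [0,0,0,0,0,0.56,8],
    [0,0,0,0,0,0.64,8],
    [0,0,0,0,0,0.7,8],
    [0,0,0,0,0,0.7,8],
  ],
)

```text
time_s: 5.0
eef_pos: [0.4348, 0.1313, 0.0483]
orientation: [[0.921, 0.391, 0.001], [0.391, -0.921, -0.002], [0.0, 0.002, -1.0]]
contact_force: [3.0, -4.6, 2.3]
grip_width: 0.0131
```

```bash
python3 - <<'E'
from workcell import get_image,manip
import cv2,numpy as np
s=get_image("side")
cv2.imwrite("pics/s3.png",cv2.resize(s[170:280,280:420],None,fx=5,fy=5,interpolation=cv2.INTER_CUBIC))
o=manip.observe();print(np.round(o["q"],2),np.round(o["torque"],2),np.arctan2(o["orientation"][1][0],o["orientation"][0][0]))
E
```

```text
[-0.99  0.42  0.67  2.27 -0.47  0.59 -1.13] [-0.88 -0.45 -0.56] 0.40190087605472125
```

View pics/s3.png

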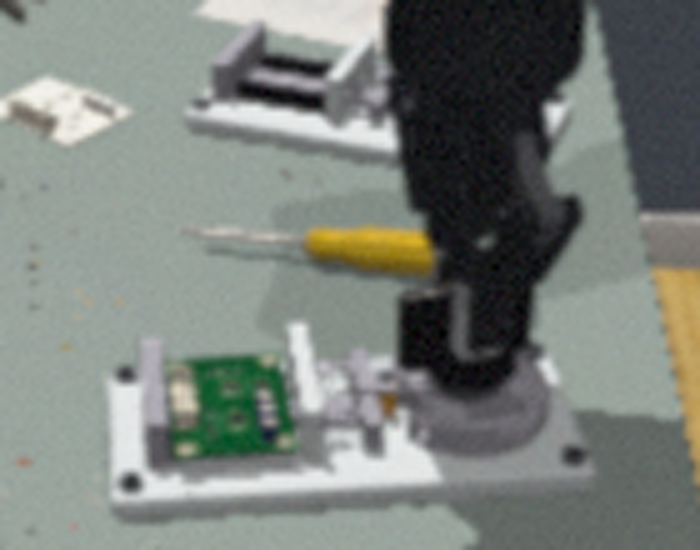

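```bash
python3 - <<'E'
from workcell import get_image,manip
import cv2,numpy as np
from h import *
s=get_image("side");t=get_image("top");cv2.imwrite("pics/s3f.png",s);cv2.imwrite("pics/t3f.png",t)
a=cv2.imread("pics/side0.png")[230:275,295:385];b=s[230:275,295:385]
cv2.imwrite("pics/cmp3.png",cv2.resize(np.vstack([a,b]),None,fx=6.5,fy=6.5,interpolation=cv2.INTER_CUBIC))
a=cv2.imread("pics/top0.png")[170:255,250:320];b=t[170:255,250:320]
cv2.imwrite("pics/cmpt3.png",cv2.resize(np.hstack([a,b]),None,fx=5.6,fy=5.6,interpolation=cv2.INTER_CUBIC))
E
```

```text
(no output)
```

View pics/cmp3.png

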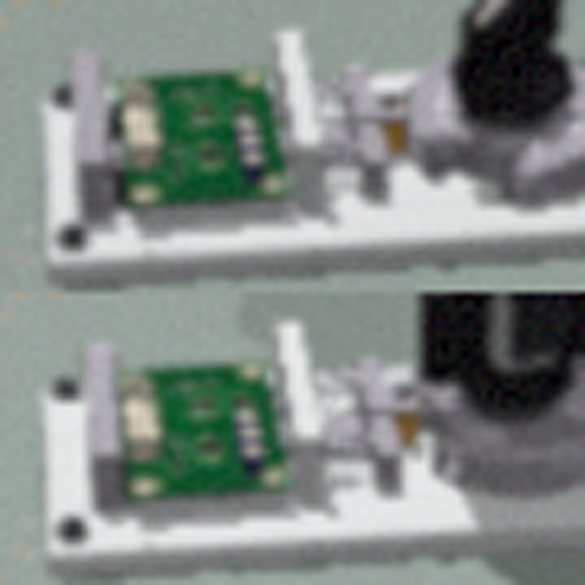

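View pics/cmpt3.png

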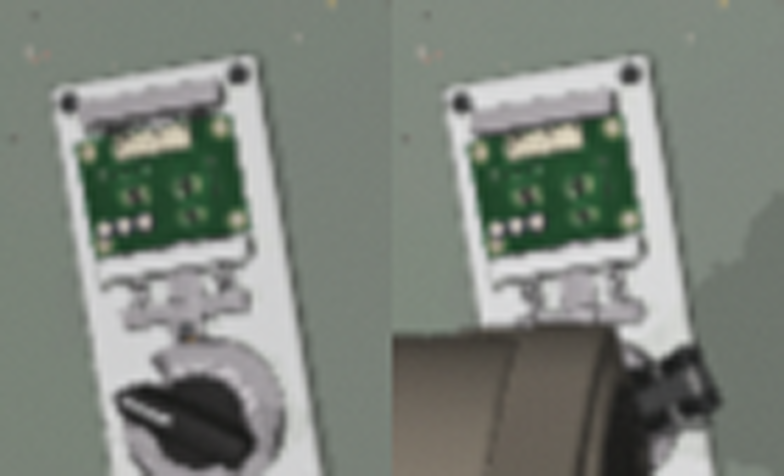

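Request:
step_arm(
  deltas=[
    [0,0,0,0,0,0.06,8],
    [0,0,0,0,0,0.12,8],
    [0,0,0,0,0,0.18,8],
    [0,0,0,0,0,0.18,8],
  ],
)

```text
time_s: 5.65
eef_pos: [0.435, 0.1312, 0.0483]
orientation: [[0.975, 0.22, 0.001], [0.22, -0.975, -0.002], [0.001, 0.002, -1.0]]
contact_force: [1.2, -1.8, 0.3]
grip_width: 0.0132
```

```bash
cat >look.py <<'E'
import sys,cv2,numpy as np
from workcell import get_image,manip
k=sys.argv[1]
s=get_image("side");t=get_image("top");cv2.imwrite(f"pics/s{k}f.png",s);cv2.imwrite(f"pics/t{k}f.png",t)
S=[cv2.imread("pics/side0.png"),cv2.imread("pics/s3f.png"),s]
cv2.imwrite(f"pics/cmp{k}.png",cv2.resize(np.vstack([i[232:272,295:395] for i in S]),None,fx=5,fy=5,interpolation=cv2.INTER_CUBIC))
T=[cv2.imread("pics/top0.png"),cv2.imread("pics/t3f.png"),t]
cv2.imwrite(f"pics/cmpt{k}.png",cv2.resize(np.hstack([i[170:270,255:315] for i in T]),None,fx=4.4,fy=4.4,interpolation=cv2.INTER_CUBIC))
o=manip.observe();print(np.round(o["q"],2),np.round(o["torque"],2),np.arctan2(o["orientation"][1][0],o["orientation"][0][0]),o["contact_force"])
E
python3 look.py 4
```

```text
[-1.03  0.44  0.72  2.27 -0.52  0.6  -1.27] [-0.44 -0.26 -0.06] 0.22330842457640346 [ 2.55042573 -2.08524403  0.54888083]
```

View pics/cmp4.png

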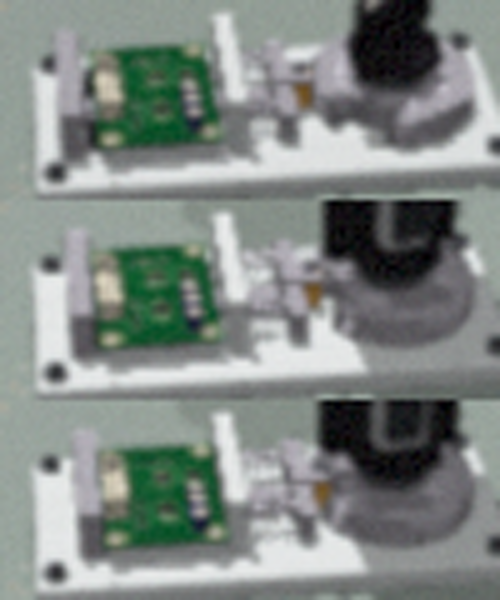

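View pics/cmpt4.png

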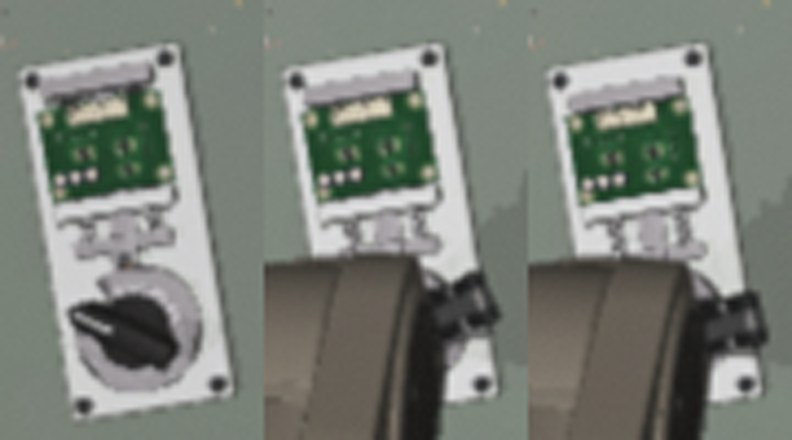

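Request:
step_arm(
  deltas=[
    [0,0,0,0,0,0.05,8],
    [0,0,0,0,0,0.06,8],
    [0,0,0,0,0,0.06,8],
  ],
)

```text
time_s: 6.12
eef_pos: [0.435, 0.1311, 0.0483]
orientation: [[0.987, 0.163, 0.001], [0.163, -0.987, -0.002], [0.001, 0.002, -1.0]]
contact_force: [1.5, -2.8, 1.0]
grip_width: 0.0131
```

```bash
python3 look.py 5
```

```text
[-1.04  0.44  0.73  2.27 -0.53  0.6  -1.31] [-0.47 -0.22 -0.06] 0.1634839253169587 [ 0.77887946 -2.20042943  1.82114323]
```

View pics/cmp5.png

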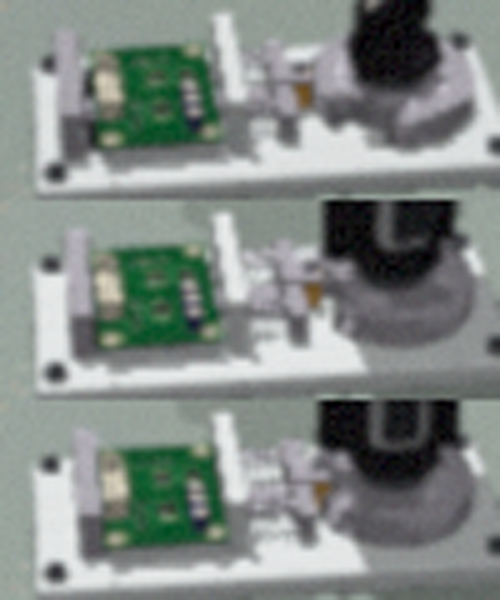

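The far jaw now sits against the board and didn't move with the last turn. The torque has gone to about zero. I'll let go and lift.

Request:
step_arm(
  deltas=[
    [0,0,0,0,0,0,18],
    [0,0,0,0,0,0,30],
    [0,0,0,0,0,0,45],
    [0,0,0,0,0,0,45],
    [0,0,-20,0,0,0,45],
    [0,0,-50,0,0,0,45],
    [0,0,-90,0,0,0,45],
    [0,0,-120,0,0,0,45],
  ],
)

```text
time_s: 7.22
eef_pos: [0.435, 0.1311, 0.1695]
orientation: [[0.987, 0.162, 0.002], [0.162, -0.987, -0.001], [0.001, 0.002, -1.0]]
contact_force: [-0.1, 0.7, 0.9]
grip_width: 0.0447
```

```bash
python3 look.py 6
```

```text
[-1.31  0.2   1.    2.19 -0.23  0.85 -1.58] [0.06 0.01 0.02] 0.16367389621299178 [ 0.47137849  0.77217857 -0.66897796]
```

View pics/cmp6.png

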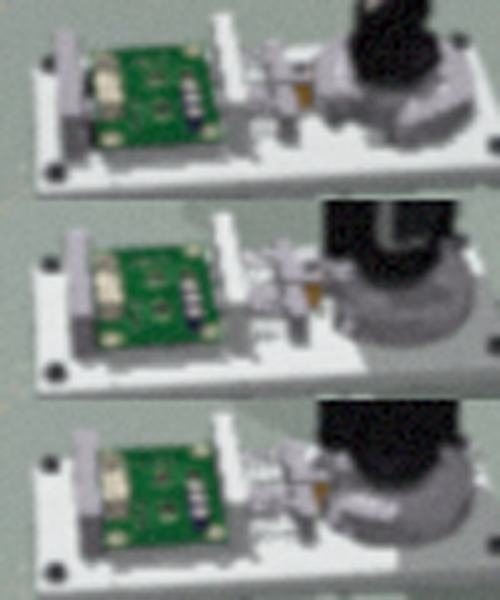

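Request:
step_arm(
  deltas=[
    [0,-30,-20,0,0,0,45],
    [0,-70,-40,0,0,0,45],
    [0,-110,-50,0,0,0,45],
    [0,-150,-50,0,0,0,45],
    [0,-190,-50,0,0,0,45],
    [0,-230,-50,0,0,0,45],
    [0,-250,-50,0,0,0,45],
    [0,-250,-50,0,0,0,45],
  ],
)

```text
time_s: 8.32
eef_pos: [0.3948, 0.379, 0.2201]
orientation: [[0.986, 0.164, 0.004], [0.164, -0.986, 0.0], [0.004, 0.0, -1.0]]
contact_force: [0.1, -0.5, -0.3]
grip_width: 0.0452
```

```bash
python3 look.py 7
```

```text
[-1.61  0.31  0.9   1.95 -0.28  1.01 -1.99] [-0.01  0.01 -0.03] 0.16252104076442622 [ 0.57846065  0.17114246 -0.00425322]
```

View pics/cmpt7.png

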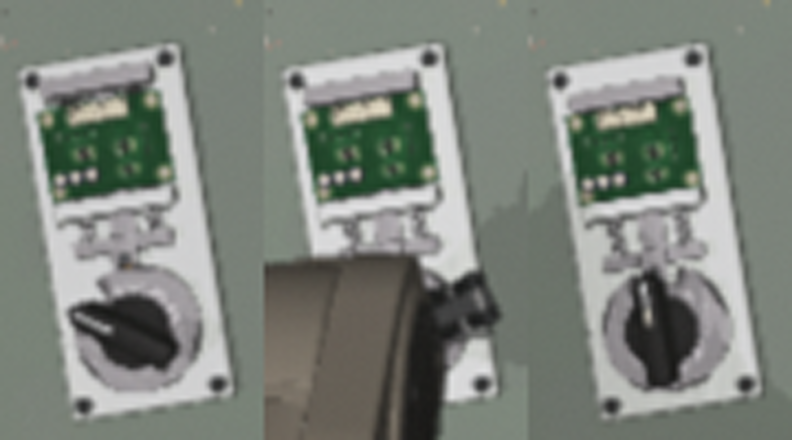

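View pics/s7f.png

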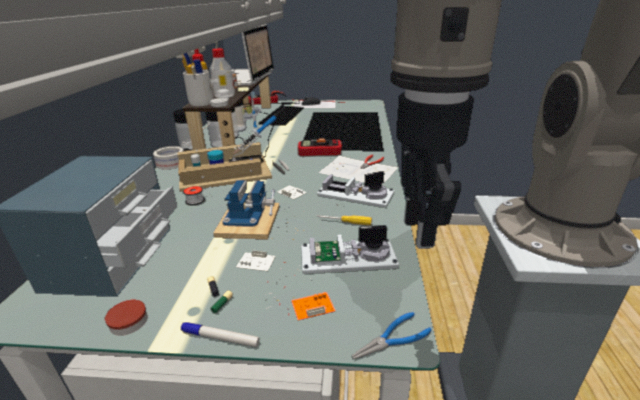

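The nose now points up the plate toward the board (top crop, knob about (655,330), nose about (645,275)). The roller is in the notch, the far jaw is against the board and the arm is clear. Handing in.

```bash
python3 -c "
from workcell import manip
print(manip.hand_in())"
```

```text
the job is handed in; nothing more can be done
None
```

I gripped the knob of the clamp holding the green board and turned it clockwise about 0.94 rad. I then let go, lifted away and handed in at about 8.4 s.

**Last checks:**
- **Jaw:** the far jaw moved about 8 mm (a pixel estimate) and rests against the board. It did not change after I let go.
- **Roller:** it is in the notch. The turning torque rose to about 0.56 N m partway through, then fell to near zero.
- **Knob:** the nose points along the clamp line. The tool let go at 0.163 rad, and the plate's measured direction is 0.152 rad.
- **Board:** it is still lying in the clamp. The closing jaw pushed it a little toward the knob.
- **Empty clamp:** I did not touch it.
- **Forces:** the highest wrist force reported at the end of a move was about 6 N. The arm ended clear of everything.

**One disagreement:** after the first 0.70 rad of turn the jaw had already moved about halfway, although the knob was still an estimated 0.25 rad short of the board line. I expected no movement until within 0.17 rad. I took this as the roller on the notch's flank and kept turning until the jaw stopped moving.

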